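# Clamp the sample bottles on the tilted shaker

### The job

Pick up the loose clamp bar with the red grip and lay it (do not drop it) across the two green saddles of the tilted shaker, over the sample bottles, so that it sits flat on both. Then tighten its two wing screws clockwise by turns, a little at a time: each to about half of its travel first, then each on to its stop. Leave the other things on the bench where they stand, and let go.

Things in the scene. Friction and masses are not known exactly. Their poses are not given: they have to be found in the camera images.
- bar_mid (a point): clamp bar: flat aluminium bar 200 mm long (its y), 40 wide (x), 12 thick, with a red upright grip rib in the middle, 50 long (y), 16 wide (x), 34 mm above the bar's top. About 0.3 kg. Starts flat on the bench, rib up, left or right of the shaker. Point on the middle line 23 mm above the underside (height overall 46), z towards the rib. Same when turned half round.
- bar_under (a point): centre of the bar's underside, 23 mm below bar_mid, same axes. Two wing screws sit on the bar's top, 75 mm either side of the middle along y.
- seat (a point): point midway between the two saddles, level with their floors. y runs from saddle to saddle, z is square to the sloping platform (leans towards the robot), x points away from the robot, up the slope. The seated bar has its underside centre here, its y along this y (either way round), its z along this z.
- saddle1 (a point): middle of the floor of the +y saddle, 87 mm from seat; same axes. Both saddles: floor 38 mm long (y), between two green cheeks 46 mm apart (x), with a green end stop at the outer end (212 mm from stop to stop); cheeks and stops stand 10 mm above the floor, 2 mm less than the bar's thickness. The bar thus has 3 mm play each side in x and 6 mm each end.
- saddle2 (a point): the same for the -y saddle
- platform: sloping platform of the fixed shaker, tilted 21 to 31 degrees, facing up and towards the robot; 150 x 212 mm, carries the saddles and nine fixed blue-capped bottles whose caps end 10 mm below the saddle floors. Its hinge is stiff and stays as set. Origin on the hinge at its edge nearest the robot; axes as seat. White housing below: 200 x 250 mm, 80 mm high.
- screw1_grip (a point): orange wing of the screw at the bar's +y end: upright plate 40 mm long (its x), 11 thick (its y), 30 tall, from 4 to 34 mm above the bar's top, black line on its top edge. Point on the screw axis, 22 mm above the bar's top, z away from the bar. The axes turn with the wing; at joint value 0 they are parallel to the bar's.
- screw2_grip (a point): the same for the screw at the bar's -y end
- screw1 (a joint): turn of screw 1 in rad: grows clockwise as seen from above the bar, starts at 0 to 0.4, firm stop at 2.0 (tight). Friction 0.06 Nm; stays where it is left. It does not rise or sink.
- screw2 (a joint): the same for screw 2
- amber_mid (a point): bystander, to be left alone: amber reagent bottle with black cap, 60 mm diameter, 130 mm tall; point at its middle
- jar_mid (a point): bystander, to be left alone: white jar with white lid, 64 mm diameter, 75 mm tall; point at its middle
- beaker_mid (a point): bystander, to be left alone: open clear beaker, 66 mm diameter, 85 mm tall; point at its middle
- tray_mid (a point): bystander, to be left alone: blue open tray with one divider, 170 x 120 mm, walls 45 mm high; point at its middle
- vial_mid (a point): bystander, to be left alone: clear sample bottle with blue cap standing in the blue tray, 36 mm diameter, 60 mm tall (its underside 5 mm above the bench); point at its middle
- tipbox_mid (a point): bystander, to be left alone: closed green box, 85 x 120 mm, 55 mm high; point at its middle
- driver_mid (a point): bystander, to be left alone: screwdriver lying on the bench between the robot and the shaker, about 180 mm long and 30 mm high, long axis its x; point at its middle
Not all that is in view belongs to the job. Of the things that look like the part that bears bar_mid, the largest one is meant.

How it is judged:
By the outcome, as a careful person would: the job done as asked, in the order asked, and still so for the second after the job is handed in, with the robot touching nothing.
It also fails if it takes over 72 s, if anything falls off the work surface, if the arm or the gripper's body presses on something with over 40 N, if the wrist force passes 120 N, or if a joint passes its speed limit or range.

### The arm

A 6-joint arm with a two-finger parallel gripper is mounted at the origin on the work surface. World frame = base frame: x ahead of the robot, y to its left, z up, the work surface at z = 0. Lengths are in m, angles in rad, forces in N, time in s.
With the tool pointing down it reaches from about 0.3 to 0.875 m from the base axis. Payload 6.4 kg.
Tool frame: the origin (TCP) lies midway between the tips of the shut fingers; the grasp point (between the pads) lies 19 mm behind it (ctrl.tcp_to_grasp is the distance from the TCP to the grasp point, in m); z points along the fingers, y is the direction in which the jaws open and shut (so a half turn about z gives the same grasp; the last joint's range is limited). The gripper opens to 85 mm and grips with 20 to 120 N. Pads are 22 mm wide; open, the fingers measure 114 mm over their backs; the gripper's body (76 mm by 85 mm) begins 54 mm behind the grasp point. The pads swing forward as they close: fully open they stand 13 mm farther back than shut.
Start: joints at [0.984, 0.181, 1.607, -0, 1.354, -0.206], TCP at [0.214, 0.534, 0.231] pointing down, gripper open.
Joint ranges: [-2.99, 2.99], [-0.89, 2.07], [0.3, 2.58], [-1.14, 4.28], [0, 2.63], [-3.12, 3.12]. Speed limits (rad/s): [2.57, 2.57, 3.01, 3.14, 3.14, 3.14].

### API

Orientations are given as a unit quaternion [w, x, y, z].
In Python, from bench import monitor, imaging, order, spotter, ctrl gives the robot as it stands.
- The arm moves only by the shell command python3 -m pendant 'ROWS'. ROWS is JSON, a list that holds one entry, the list of rows, each a list of 5 numbers: the shift along the world's x, y, z in mm, then the turn about the world's z in degrees, then the finger opening in mm, from 0 to 85.4. A call has 1 to 8 rows; each row shifts and turns the commanded pose from where the row before left it; what a row does not reach is not made up. A row lasts 1/8 s, in which the tool goes at most 62.5 mm and 10.7 degrees, less where a joint would pass 70% of its speed; a pose out of reach is approached as far as the arm can. A call with a gripper value outside its range is refused whole. The fingers move at their own pace and stop on an object; the grip force is fixed at half the most. Time passes only in rows, so rows that do not move let the fingers close. It gives the time, the measured TCP pose, the force and the opening at its end, in the units of the state.
- monitor.get_obs(): the state, without advancing time (a new reading comes with each control period).
- imaging.camera(name): name is "scene" or "side" or "wrist"; returns a dict with "img" (384x512x3 uint8, red, green, blue), "vfov" (degrees; the focal length in pixels is half the picture's height over the tangent of half this angle, whatever the lens; pixels are square), "cx", "cy" (the principal point, pixels), "origin" and "orientation" of the camera in the world. Camera axes: x right, y down, z forward; pixel columns grow to the right and rows downward; lengths in m; the calibration is good to about 2 mm. A picture is of the moment at which its call begins. There is no depth.
- order.hand_in(): hands the job in, once; it reports no verdict.
Trained networks look in the newest picture that a camera, given by its name, has taken for a name from the list of things; names that differ only in an ending like _2 or _b are one class to them, and where a whole thing is asked for, a point or a joint stands for the part that bears it (a point fixed in the world has none). Each returns a list of dicts, best first, with "confidence" (0 to 1); they miss things now and then, are a little off and sometimes report something else, mostly with a low value. They report only what shows in the picture. A call takes as long as a camera call. They do not tell look-alikes from the thing itself.
- spotter.recognise(camera, thing): "at" ([x, y, z] in m, in the coordinates of the camera as it stood for that picture, good to about 4 mm: the middle of the surface that is visible of it).
- spotter.tip_of(camera, thing): "at" ([x, y, z] in m, in the coordinates of the camera as it stood for that picture, good to about 4 mm: a listed point, or the origin of a listed thing).
The state is a dict: "time_s": time; "q": joint angles; "dq": joint speeds; "joint_efforts": joint torques, N m; "eef_pos": TCP position; "eef_rot": TCP orientation; "wrist_force": force on the tool from outside, world axes, zero at the start; "torque": the same for the moment, N m; "opening": opening from 0.0 (shut) to 1.0 (fully open).
Only numpy, scipy, OpenCV 4.12 (cv2) and the standard library are available. Lean on these libraries where they do the work, as an engineer would, in place of code of your own. Each camera call takes 0.05 s, during which the arm holds its last target. There are 200 camera calls.

## Working session

There is one attempt and no reset: what is moved stays moved. The work goes in short steps, Python scripts to look and compute and a shell command to move; the robot and the scene stay as the last step left them, time stands still between calls to the robot, and variables do not carry over. Pictures are saved under pics/ and viewed, about 8 in all and at most 12, crops included, and the job is handed in when it is done.

```bash
mkdir -p pics; cat > h.py <<'E'
import numpy as np, cv2
from bench import monitor, imaging, order, spotter, ctrl
from scipy.spatial.transform import Rotation as R
def rot(q): return R.from_quat([q[1],q[2],q[3],q[0]]).as_matrix()
def snap(n):
    c=imaging.camera(n); c['R']=rot(c['orientation']); c['f']=c['img'].shape[0]/2/np.tan(np.radians(c['vfov'])/2); c['o']=np.array(c['origin']); return c
def save(c,fn,box=None,k=1.5):
    im=c['img'][:,:,::-1]
    if box: im=im[box[1]:box[3],box[0]:box[2]]
    cv2.imwrite('pics/'+fn,cv2.resize(im,None,fx=k,fy=k,interpolation=cv2.INTER_CUBIC))
def W(c,p): return c['R']@np.array(p)+c['o']
def px(c,w):
    p=c['R'].T@(np.array(w)-c['o']); return np.round([c['cx']+c['f']*p[0]/p[2],c['cy']+c['f']*p[1]/p[2]],1)
def tri(obs):  # [(cam,(u,v)),...] -> point
    A=np.zeros((3,3));b=np.zeros(3)
    for c,(u,v) in obs:
        d=c['R']@np.array([(u-c['cx'])/c['f'],(v-c['cy'])/c['f'],1]);d/=np.linalg.norm(d);P=np.eye(3)-np.outer(d,d);A+=P;b+=P@c['o']
    return np.linalg.solve(A,b)
def tip(c,n,t,k=3,m='tip_of'):
    for d in getattr(spotter,m)(n,t)[:k]:
        w=W(c,d['at']); print(n,t,round(d['confidence'],2),np.round(w*1000),px(c,w))
E
python3 - <<'E'
from h import *
a=snap('scene');b=snap('side')
cv2.imwrite('pics/a.png',cv2.resize(np.hstack([a['img'],b['img']])[:,:,::-1],(800,300)))
save(a,'scene.png');save(b,'side.png')
for c,n in((a,'scene'),(b,'side')):
    print(n,np.round(c['o'],3),np.round(c['R'][:,2],2),c['f'])
    for t in('bar_mid','seat','saddle1','saddle2','screw1_grip','screw2_grip','platform','driver_mid','tipbox_mid','tray_mid','amber_mid','jar_mid','beaker_mid'): tip(c,n,t)
o=monitor.get_obs();print(o)
E
```

```text
scene [ 1.017 -0.756  1.567] [-0.31  0.43 -0.85] 491.36437036897297
scene bar_mid 0.73 [ 325. -139.   20.] [195.4 205.9]
scene bar_mid 0.72 [ 455. -314.   23.] [193.9 260.8]
scene bar_mid 0.68 [ 251. -470.   17.] [118.5 265.5]
scene seat 0.74 [ 453. -312.    0.] [194.3 262.8]
scene seat 0.69 [625.  43. 194.] [294.7 183.8]
scene saddle1 0.83 [623. -43. 192.] [280.4 202.6]
scene saddle1 0.82 [624. 135. 190.] [308.8 165.7]
scene saddle2 0.83 [623. -43. 192.] [280.4 202.6]
scene saddle2 0.82 [624. 135. 190.] [308.8 165.7]
scene screw1_grip 0.52 [ 222. -427.   23.] [120.3 250.9]
scene screw1_grip 0.49 [ 392. -349.   33.] [172.5 257.9]
scene screw1_grip 0.48 [352. -90.  26.] [209.1 199.1]
scene screw2_grip 0.58 [ 515. -275.   31.] [214.5 260.2]
scene screw2_grip 0.56 [ 308. -187.   15.] [183.7 213.8]
scene screw2_grip 0.46 [ 283. -510.   24.] [117.  279.1]
scene platform 0.57 [597.  46.  90.] [286.7 195.6]
scene driver_mid 0.44 [453. -12.   9.] [243.9 199.6]
scene tipbox_mid 0.67 [707. 330.  29.] [350.1 164.8]
scene tray_mid 0.84 [450. 297.  16.] [288.1 142.6]
scene tray_mid 0.34 [419. 273
[... 1489 characters left out ...]
 227.3]
{'time_s': 1.4, 'q': array([ 9.83725366e-01,  1.80768585e-01,  1.60701931e+00,  1.71383119e-05,
        1.35381037e+00, -2.06298359e-01]), 'dq': array([-2.19570113e-04, -5.89829166e-04, -2.31726659e-03, -1.69521250e-03,
       -3.64455448e-05, -1.33222862e-03]), 'joint_efforts': array([ 2.77291665e-04, -4.44843328e+01, -3.51675153e+01, -1.79495073e-04,
        7.95038577e-04, -1.29142290e-05]), 'eef_pos': array([0.21367223, 0.53383011, 0.23129679]), 'eef_rot': array([-8.80102917e-06,  1.89240041e-01,  9.81930856e-01,  6.48634048e-07]), 'wrist_force': array([ 0.57218532, -0.17669003, -0.31599473]), 'torque': array([ 0.01855334,  0.00060755, -0.0489315 ]), 'opening': 1.000261830884937}
```

View pics/scene.png

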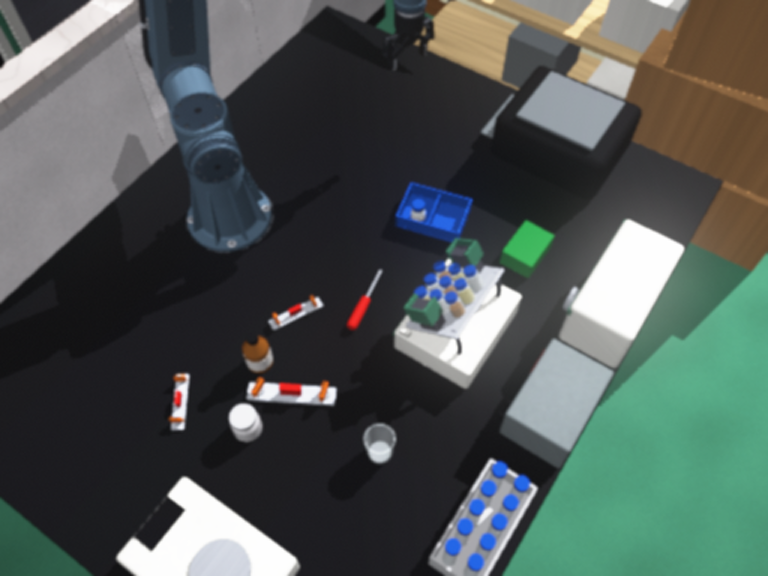

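View pics/side.png

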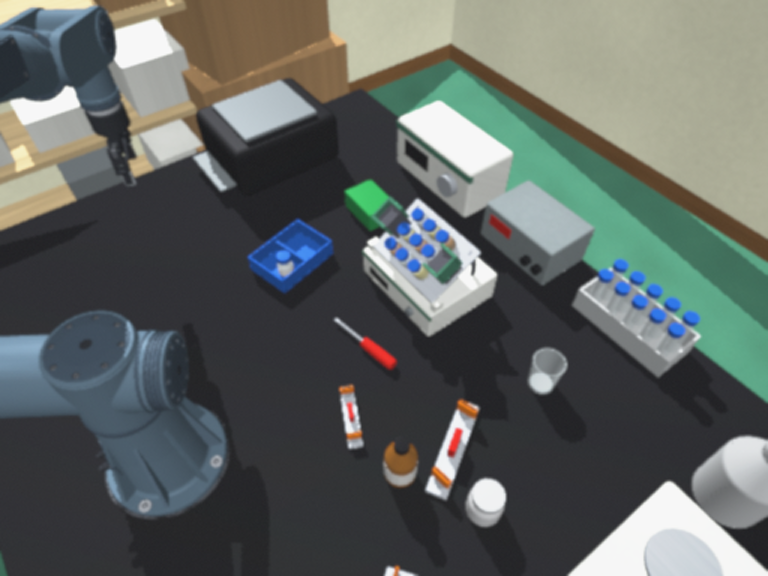

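Looks like the bar: three candidates in the scene picture (512-wide px): (197,208) small, (119,267) small, (194,260) large. Its screws are ~146 mm apart (150 specified), so (194,260) is meant. I'll confirm in a crop while moving above it.

```bash
python3 - <<'E'
from h import *
a=snap('scene'); save(a,'crop.png',(90,180,300,310),3.8)
E
python3 -m pendant '[[[15,-53,0,-2.4,85],[15,-53,0,-2.4,85],[15,-53,0,-2.4,85],[15,-53,0,-2.4,85],[15,-53,0,-2.4,85],[15,-53,0,-2.4,85],[15,-53,0,-2.4,85],[15,-53,0,-2.4,85]]]'
python3 -m pendant '[[[15,-53,0,-2.4,85],[15,-53,0,-2.4,85],[15,-53,0,-2.4,85],[15,-53,0,-2.4,85],[15,-53,0,-2.4,85],[15,-53,0,-2.4,85],[10,-20,0,-2.4,85],[0,0,0,0,70]]]'
```

```text
time_s: 2.45
eef_pos: [0.334, 0.1082, 0.2317]
eef_rot: [0.001, 0.351, 0.936, 0.0]
wrist_force: [1.1, -0.9, -1.1]
opening: 0.996
time_s: 3.45
eef_pos: [0.4338, -0.2295, 0.231]
eef_rot: [-0.0, 0.484, 0.875, 0.0]
wrist_force: [-0.1, 0.6, -1.2]
opening: 0.827
```

View pics/crop.png

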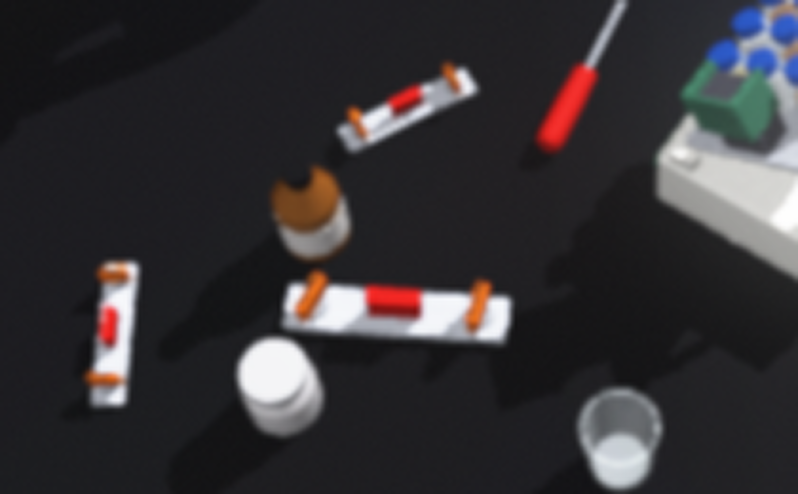

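The crop shows the largest bar at crop px (395,312), between the amber bottle (310,215) and the jar (280,385). The two others are clearly smaller. Next is a closer look with the wrist camera.

```bash
python3 -m pendant '[[[10,-40,0,-3,70],[11,-44,0,-3,70],[0,0,0,0,70]]]'; python3 - <<'E'
from h import *
a=snap('wrist');save(a,'w1.png')
for t in('bar_mid','bar_under','screw1_grip','screw2_grip'): tip(a,'wrist',t)
tip(a,'wrist','bar_mid',3,'recognise')
o=monitor.get_obs();m=rot(o['eef_rot']);print(o['eef_pos'],np.degrees(np.arctan2(m[1,1],m[0,1])))
E
```

```text
time_s: 3.82
eef_pos: [0.4548, -0.3133, 0.2312]
eef_rot: [0.0, 0.529, 0.849, -0.0]
wrist_force: [-0.6, 0.8, 0.2]
opening: 0.821
wrist bar_mid 0.8 [ 454. -314.   25.] [255.1 171.4]
wrist bar_mid 0.6 [ 257. -477.   12.] [ 80.3 210.4]
wrist bar_under 0.63 [ 250. -472.   -0.] [ 82.1 202.2]
wrist screw1_grip 0.73 [ 217. -429.   19.] [ 57.  169.4]
wrist screw1_grip 0.62 [ 386. -348.   29.] [196.  172.9]
wrist screw2_grip 0.7 [ 283. -514.   19.] [ 88.7 241. ]
wrist screw2_grip 0.64 [ 310. -184.   19.] [190.4  13.5]
wrist screw2_grip 0.57 [ 519. -272.   34.] [315.  166.4]
wrist bar_mid 0.89 [ 315. -179.    5.] [199.   15.3]
wrist bar_mid 0.81 [ 451. -308.   10.] [255.1 164.2]
wrist bar_mid 0.61 [ 257. -470.    6.] [ 84.6 204.9]
[ 0.45463951 -0.31082571  0.23146534] 26.276875693370567
```

View pics/w1.png

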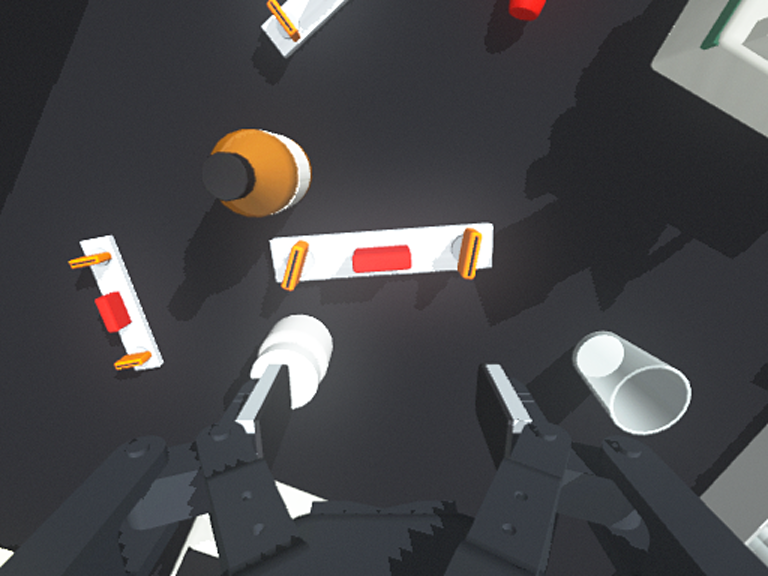

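```bash
python3 -m pendant '[[[0,-1,-50,2,70],[0,-2,-50,2,70],[0,0,-50,0,70],[0,0,-35,0,70],[0,0,-15,0,70],[0,0,0,0,70]]]'; python3 - <<'E'
from h import *
a=snap('wrist')
for t in('bar_mid','screw1_grip','screw2_grip'): tip(a,'wrist',t)
o=monitor.get_obs();m=rot(o['eef_rot']);print(o['eef_pos'],np.degrees(np.arctan2(m[1,1],m[0,1])),o['wrist_force'])
E
python3 -m pendant '[[[0,0,-10,0,70],[0,0,-9,0,70],[0,0,0,0,70]]]'
```

```text
time_s: 4.88
eef_pos: [0.4545, -0.3145, 0.0311]
eef_rot: [-0.001, 0.498, 0.867, 0.0]
wrist_force: [-0.1, 0.1, 0.4]
opening: 0.821
wrist bar_mid 0.72 [ 451. -312.   20.] [253.8 235. ]
wrist screw1_grip 0.62 [ 385. -348.   30.] [124.9 239.5]
wrist screw2_grip 0.91 [ 517. -275.   36.] [386.3 248.8]
[ 0.45580125 -0.31618075  0.03318021] 30.19431815699324 [ 0.09632714 -0.14751504  0.01725729]
time_s: 5.45
eef_pos: [0.454, -0.3144, 0.0111]
eef_rot: [-0.001, 0.499, 0.867, 0.0]
wrist_force: [0.2, -0.5, 0.6]
opening: 0.819
```

```bash
python3 -m pendant '[[[0,0,0,0,40],[0,0,0,0,40],[0,0,0,0,40],[0,0,0,0,40],[0,0,15,0,40],[0,0,35,0,40],[0,0,50,0,40],[0,0,50,0,40]]]' ; python3 -m pendant '[[[0,0,50,0,40],[0,0,50,0,40],[0,0,30,0,40],[0,0,0,0,40]]]'
```

```text
time_s: 6.45
eef_pos: [0.4542, -0.3145, 0.164]
eef_rot: [-0.0, 0.499, 0.867, 0.0]
wrist_force: [0.3, -1.2, -3.5]
opening: 0.578
time_s: 6.95
eef_pos: [0.4555, -0.3159, 0.2956]
eef_rot: [0.003, 0.499, 0.867, -0.001]
wrist_force: [-0.0, -0.9, -4.2]
opening: 0.574
```

```bash
python3 - <<'E'
from h import *
for n in('wrist','side','scene'):
    a=snap(n); save(a,'l_%s.png'%n)
    for t in('bar_mid','saddle1','platform'): tip(a,n,t,2)
E
```

```text
wrist bar_mid 0.92 [ 454. -314.  303.] [255.1 251.8]
wrist bar_mid 0.65 [ 257. -475.   14.] [ 99.5 182.4]
side bar_mid 0.93 [ 454. -310.  302.] [314.2 244. ]
side bar_mid 0.57 [ 332. -139.   14.] [234.1 275.2]
side saddle1 0.23 [455. 299.  22.] [194.9 169.7]
side platform 0.72 [604.  41.  91.] [269.9 182. ]
scene bar_mid 0.74 [ 252. -469.   15.] [119.  265.7]
scene bar_mid 0.69 [ 454. -309.  296.] [184.4 221.6]
scene saddle1 0.78 [625. -42. 194.] [280.8 202.3]
scene saddle1 0.58 [622. 136. 190.] [308.3 165.2]
scene platform 0.57 [598.  43.  91.] [286.4 196.3]
```

View pics/l_wrist.png

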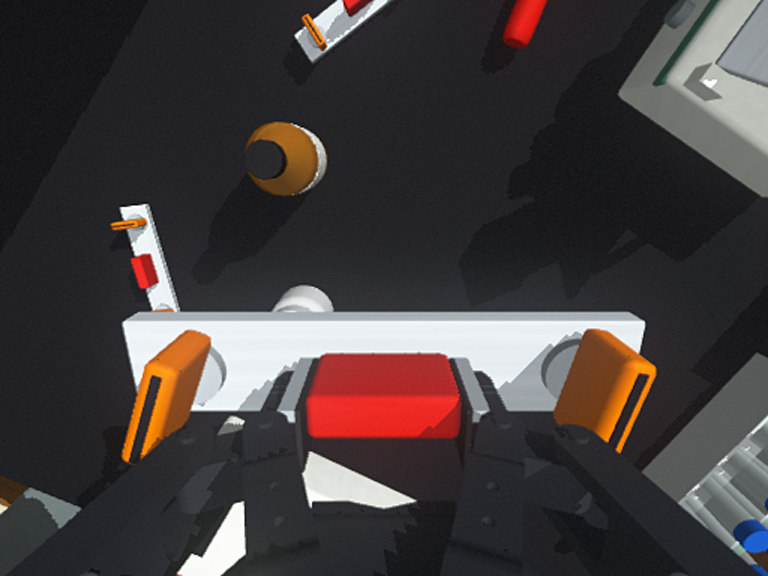

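The bar is held level, its rib centred between the pads at (383,395), with nothing else disturbed. Next I'll measure the platform tilt from the two fixed cameras.

```bash
python3 - <<'E'
from h import *
a=snap('scene');b=snap('side')
f=lambda c,x,y:cv2.resize(c['img'][y:y+75,x:x+100][:,:,::-1],(800,600),interpolation=cv2.INTER_CUBIC)
cv2.imwrite('pics/m.png',np.hstack([f(a,250,155)[:,:],f(b,240,125)])[:, :][::1]) 
A=cv2.resize(a['img'][150:230,255:355][:,:,::-1],(480,384),interpolation=cv2.INTER_CUBIC)
import itertools
f2=lambda c,x,y:cv2.resize(c['img'][y:y+120,x:x+80][:,:,::-1],(400,600),interpolation=cv2.INTER_CUBIC)
cv2.imwrite('pics/m.png',np.hstack([f2(a,265,140),f2(b,245,115)]))
E
```

```text
(no output)
```

View pics/m.png

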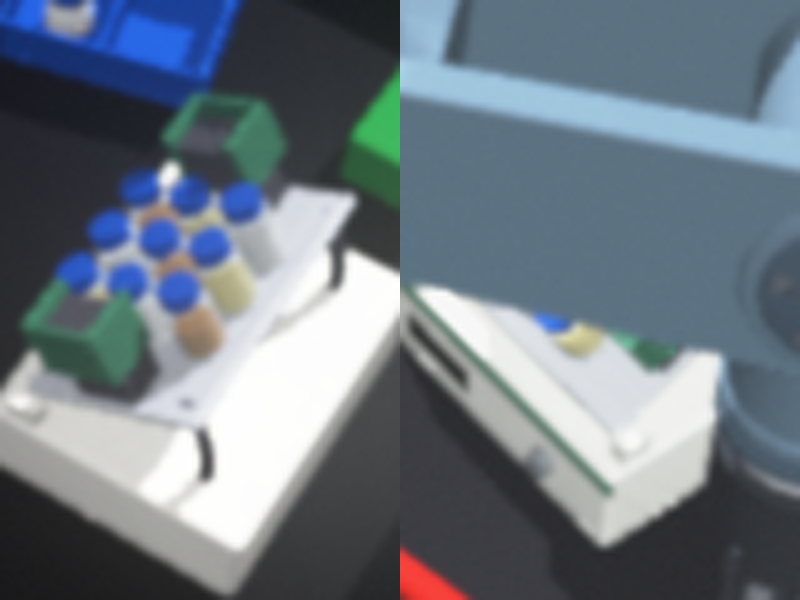

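```bash
python3 - <<'E'
import cv2
im=cv2.imread('pics/side.png')[180:345,350:510]
cv2.imwrite('pics/m2.png',cv2.resize(im,(576,594),interpolation=cv2.INTER_CUBIC))
E
```

```text
(no output)
```

View pics/m2.png

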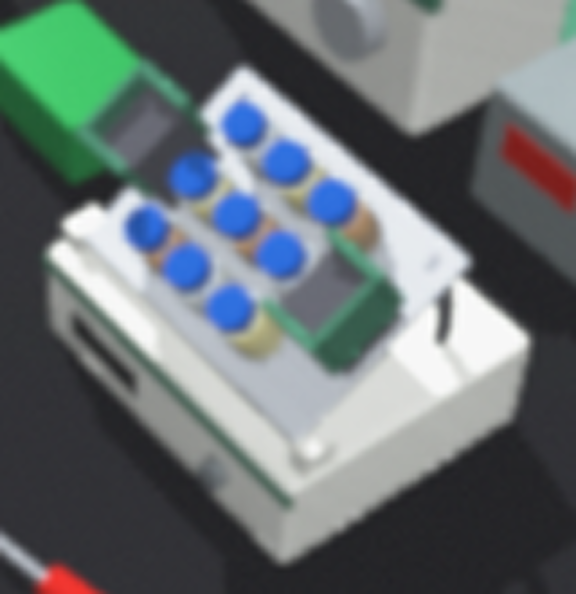

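Both crops show the platform's corners and both saddles well: in the scene crop the uphill corners are at (355,200) and (205,428), and in the side crop at (243,67) and (470,262), with the hinge corner at (297,440).

```bash
python3 - <<'E'
from h import *
a=snap('scene');b=snap('side')
S=lambda x,y:((x/5+265),(y/5+140)); D=lambda x,y:((x/3.6+350)/1.5,(y/3.6+180)/1.5)
P={'up+':((355,200),(243,67)),'up-':((205,428),(470,262)),'hi-':((33,388),(297,440))}
Q={}
for k,(s,d) in P.items():
    Q[k]=tri([(a,S(*s)),(b,D(*d))]); print(k,np.round(Q[k]*1e3), px(a,Q[k])-S(*s), px(b,Q[k])-D(*d))
v=Q['up-']-Q['hi-'];print('slope len',np.linalg.norm(v),'tilt',np.degrees(np.arcsin(v[2]/np.linalg.norm(v))))
y=Q['up+']-Q['up-'];print('ylen',np.linalg.norm(y),'yaw',np.degrees(np.arctan2(y[1],y[0])))
E
```

```text
up+ [725. 151. 168.] [ 0.1 -0.3] [0.16666667 0.19259259]
up- [730. -56. 163.] [-0.2  0.5] [-0.37037037 -0.41851852]
hi- [602. -59.  90.] [-0.2  0.4] [-0.23333333 -0.38148148]
slope len 0.1476370049403851 tilt 29.592388335841697
ylen 0.20767781918871375 yaw 91.53274587583292
```

Platform: tilt ≈ 30°, y axis yaw ≈ 91.4°, seat ≈ (624, 46, 192). The tool stays vertical, so the bar has to be swivelled in the grip about its y. I'll regrip it higher on the rib, so the fingertips clear the bar when it swivels.

```bash
python3 -m pendant '[[[0,0,-60,0,40],[0,0,-60,0,40],[0,0,-60,0,40],[0,0,-60,0,40],[0,0,-32,0,40],[0,0,-8,0,40],[0,0,-3,0,40],[0,0,0,0,40]]]'
python3 -m pendant '[[[0,0,0,0,60],[0,0,0,0,60],[0,0,0,0,60],[0,0,7,0,60],[0,0,0,0,40],[0,0,0,0,40],[0,0,0,0,40],[0,0,0,0,40]]]'
python3 -m pendant '[[[0,0,15,0,40],[0,0,40,0,40],[0,0,60,0,40],[0,0,60,0,40],[0,0,60,0,40],[0,0,40,0,40],[0,0,0,0,40]]]'
```

```text
time_s: 8.75
eef_pos: [0.4535, -0.3139, 0.0125]
eef_rot: [-0.003, 0.498, 0.867, 0.0]
wrist_force: [-15.4, 11.7, 30.1]
opening: 0.576
time_s: 9.75
eef_pos: [0.4553, -0.316, 0.0175]
eef_rot: [0.001, 0.499, 0.867, -0.0]
wrist_force: [-2.0, -1.1, 7.7]
opening: 0.571
time_s: 10.62
eef_pos: [0.4559, -0.3163, 0.2957]
eef_rot: [0.004, 0.499, 0.867, -0.001]
wrist_force: [-0.1, -0.4, -3.1]
opening: 0.571
```

```bash
python3 -m pendant '[[[20,45,0,7.6,40],[20,45,0,7.6,40],[20,45,0,7.6,40],[20,45,0,7.6,40],[20,45,0,7.6,40],[20,45,0,7.6,40],[20,45,0,7.6,40],[20,45,0,7.6,40]]]'
python3 -m pendant '[[[0,0,0,0,40],[0,0,0,0,40]]]'; python3 - <<'E'
from h import *
o=monitor.get_obs();m=rot(o['eef_rot']);print(o['eef_pos'],np.degrees(np.arctan2(m[1,1],m[0,1])))
for n in('side','scene','wrist'):
    a=snap(n)
    for t in('bar_mid','saddle1'): tip(a,n,t,2)
save(a,'w2.png')
E
```

```text
time_s: 11.62
eef_pos: [0.6138, 0.0465, 0.2884]
eef_rot: [-0.002, -0.011, 1.0, 0.0]
wrist_force: [0.6, -0.6, -3.6]
opening: 0.574
time_s: 11.88
eef_pos: [0.6136, 0.0448, 0.289]
eef_rot: [-0.002, -0.008, 1.0, -0.0]
wrist_force: [-0.2, -0.6, -2.9]
opening: 0.571
[0.61356869 0.04484893 0.289007  ] 90.96870133130972
side bar_mid 0.77 [ 332. -137.   16.] [233.5 274.7]
side bar_mid 0.59 [609.  45. 294.] [272.3 135.4]
side saddle1 0.96 [622. 130. 191.] [258.4 143. ]
side saddle1 0.83 [628. -40. 189.] [293.  173.6]
scene bar_mid 0.76 [ 253. -471.   19.] [118.6 265.8]
scene bar_mid 0.71 [609.  47. 292.] [293.  164.1]
scene saddle1 0.79 [623. 133. 190.] [307.9 165.9]
scene saddle1 0.69 [625. -44. 192.] [280.6 203.1]
wrist bar_mid 0.9 [608.  45. 297.] [259.6 245.5]
wrist saddle1 0.66 [624. -41. 194.] [165.6 206.2]
wrist saddle1 0.64 [626. 132. 190.] [347.5 210.1]
```

View pics/w2.png

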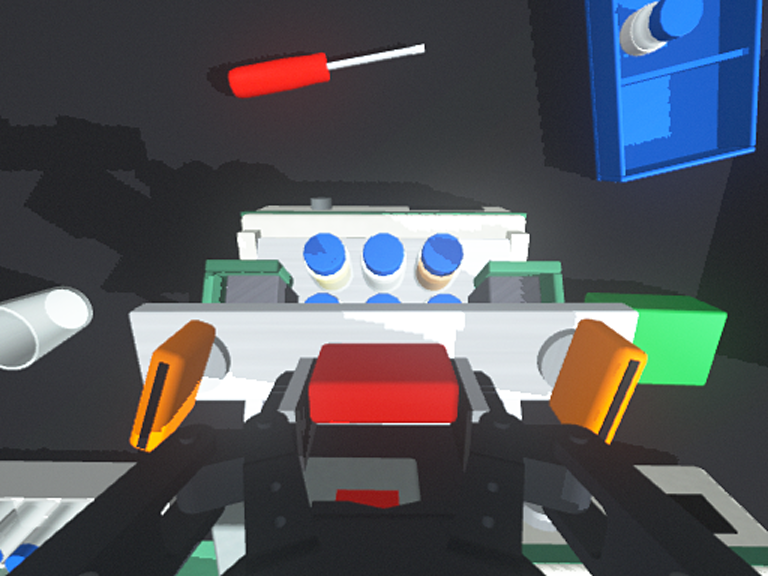

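```bash
python3 -m pendant '[[[10,0,-20,0,40],[9,0,-20,0,40],[0,0,-9,0,40],[0,0,0,0,40]]]'; python3 -m pendant '[[[0,0,-3,0,40],[0,0,-3,0,40],[0,0,0,0,40]]]'
```

```text
time_s: 12.82
eef_pos: [0.6328, 0.045, 0.2402]
eef_rot: [-0.002, -0.009, 1.0, 0.0]
wrist_force: [-0.7, -0.2, -2.9]
opening: 0.573
time_s: 13.2
eef_pos: [0.6336, 0.0448, 0.2365]
eef_rot: [0.0, -0.009, 1.0, -0.0]
wrist_force: [0.3, 0.3, -3.5]
opening: 0.572
```

```bash
python3 -m pendant '[[[0,0,-2,0,40],[0,0,-2,0,40],[0,0,0,0,40]]]'; python3 -m pendant '[[[0,0,-2,0,40],[0,0,0,0,40]]]';  python3 -m pendant '[[[0,0,-2,0,40],[0,0,0,0,40]]]'
```

```text
time_s: 13.58
eef_pos: [0.6338, 0.0448, 0.233]
eef_rot: [0.0, -0.009, 1.0, -0.0]
wrist_force: [-1.3, -0.5, 1.8]
opening: 0.571
time_s: 13.82
eef_pos: [0.6339, 0.0448, 0.2329]
eef_rot: [0.001, -0.009, 1.0, -0.0]
wrist_force: [-6.7, -0.0, 10.8]
opening: 0.57
time_s: 14.08
eef_pos: [0.634, 0.0448, 0.2327]
eef_rot: [0.001, -0.009, 1.0, -0.0]
wrist_force: [-11.2, 0.0, 19.6]
opening: 0.567
```

```bash
python3 -m pendant '[[[-3,0,-2.5,0,40],[0,0,0,0,40]]]';  python3 -m pendant '[[[-3,0,-2.5,0,40],[0,0,0,0,40]]]'; python3 -m pendant '[[[-2,0,-2.5,0,40],[0,0,0,0,40]]]'
```

```text
time_s: 14.32
eef_pos: [0.6335, 0.0448, 0.2325]
eef_rot: [0.005, -0.009, 1.0, -0.0]
wrist_force: [-5.9, 1.0, 21.6]
opening: 0.571
time_s: 14.58
eef_pos: [0.6331, 0.0448, 0.2323]
eef_rot: [0.009, -0.009, 1.0, -0.001]
wrist_force: [-1.3, 1.4, 27.4]
opening: 0.571
time_s: 14.82
eef_pos: [0.6329, 0.0448, 0.232]
eef_rot: [0.011, -0.009, 1.0, -0.001]
wrist_force: [-0.1, 2.3, 33.0]
opening: 0.571
```

```bash
python3 -m pendant '[[[-5,0,-3,0,40],[0,0,0,0,40]]]';  python3 -m pendant '[[[-5,0,-3,0,40],[0,0,0,0,40]]]'; python3 -m pendant '[[[-4,0,-3,0,40],[0,0,0,0,40]]]'; python3 - <<'E'
from h import *
a=snap('side'); 
for n in ('side','scene'):
    snap(n);tip(a,n,'screw1_grip',1);tip(a,n,'bar_mid',2)
E
```

```text
time_s: 15.08
eef_pos: [0.6269, 0.0447, 0.2279]
eef_rot: [0.01, -0.009, 1.0, -0.001]
wrist_force: [-2.0, 2.4, 30.2]
opening: 0.574
time_s: 15.32
eef_pos: [0.6206, 0.0446, 0.2229]
eef_rot: [0.008, -0.009, 1.0, -0.001]
wrist_force: [-2.6, 0.6, 25.3]
opening: 0.57
time_s: 15.58
eef_pos: [0.6163, 0.0445, 0.2188]
eef_rot: [0.007, -0.008, 1.0, -0.001]
wrist_force: [-1.4, 0.3, 21.0]
opening: 0.575
side screw1_grip 0.66 [620. -29. 240.] [289.8 160.8]
side bar_mid 0.64 [ 331. -137.   14.] [233.3 275.1]
side bar_mid 0.62 [622.  45. 228.] [275.  149.7]
scene screw1_grip 0.74 [ 415.  331. -359.] [194.2 226.9]
scene bar_mid 0.84 [ 809.  164. -179.] [288.  184.3]
scene bar_mid 0.79 [ 559.  394. -389.] [214.3 206.8]
```

```bash
python3 -m pendant '[[[0,0,12,0,40],[0,0,12,0,40],[0,0,10,0,40],[0,0,0,0,40]]]'; python3 - <<'E'
from h import *
o=monitor.get_obs();m=rot(o['eef_rot']);print(o['eef_pos'],np.degrees(np.arctan2(m[1,1],m[0,1])))
for n in('scene','wrist','side'):
    a=snap(n)
    for t in('bar_mid','bar_under','screw1_grip','screw2_grip'): tip(a,n,t,2)
save(a,'s2.png',(200,80,370,208),4.6)
E
```

```text
time_s: 16.42
eef_pos: [0.6121, 0.0448, 0.2465]
eef_rot: [0.001, -0.009, 1.0, -0.0]
wrist_force: [0.3, 0.2, -4.1]
opening: 0.574
[0.61211457 0.04475917 0.2464741 ] 90.97741085417134
scene bar_mid 0.87 [ 251. -472.   19.] [118.1 265.8]
scene bar_mid 0.55 [ 330. -136.   16.] [197.  206.6]
scene bar_under 0.73 [621.  45. 236.] [294.9 176. ]
scene bar_under 0.55 [598.  42.  89.] [286.1 196.6]
scene screw1_grip 0.75 [600.  45.  91.] [287.3 196.1]
scene screw1_grip 0.54 [351. -92.  26.] [208.5 199.4]
scene screw2_grip 0.52 [ 308. -185.   16.] [183.9 213.2]
scene screw2_grip 0.48 [608. 122. 262.] [304.4 153.6]
wrist bar_mid 0.94 [617.  46. 256.] [259.1 268.6]
wrist bar_under 0.82 [628.  41. 233.] [251.  264.1]
wrist screw1_grip 0.84 [610. -27. 261.] [120.8 261.5]
wrist screw2_grip 0.71 [608. 120. 264.] [402.1 265.4]
side bar_mid 0.84 [ 333. -138.   16.] [234.  274.6]
side bar_mid 0.76 [618.  46. 254.] [274.  143.8]
side bar_under 0.59 [626.  42. 233.] [276.6 148.4]
side screw1_grip 0.63 [616. -27. 267.] [289.  154.7]
side screw1_grip 0.61 [347. -95.  23.] [229.9 260.8]
side screw2_grip 0.61 [ 310. -181.   18.] [235.8 289.6]
side screw2_grip 0.45 [611. 118. 264.] [258.2 129.4]
```

View pics/s2.png

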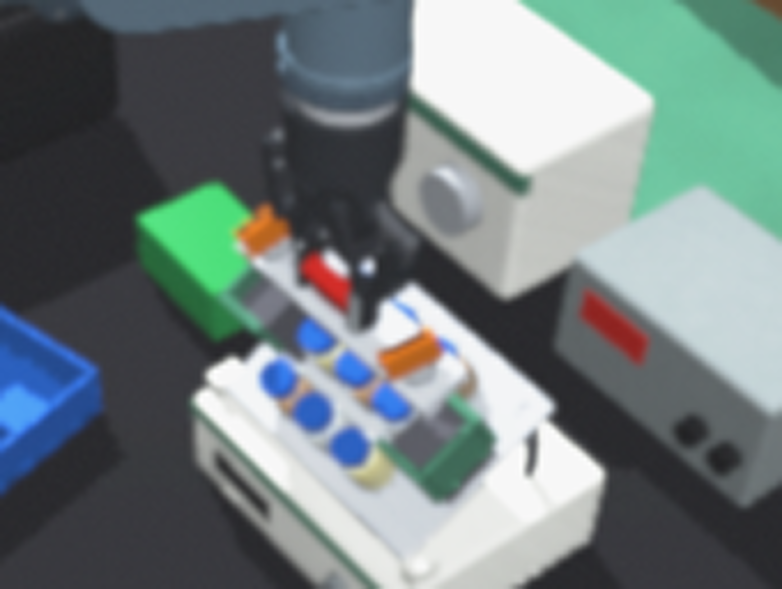

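The bar is now tilted about 28–30°, close to the platform. I'll move to 20 mm above the seat along its normal and check there.

```bash
python3 -m pendant '[[[-6,0,-13,0,40],[-5,0,-12,0,40],[0,0,0,0,40],[0,0,0,0,40]]]'; python3 - <<'E'
from h import *
o=monitor.get_obs();print(o['eef_pos'],o['wrist_force'])
for n in('scene','wrist','side'):
    a=snap(n)
    for t in('bar_mid','bar_under','screw1_grip','screw2_grip','saddle1'): tip(a,n,t,2)
E
```

```text
time_s: 17.68
eef_pos: [0.6007, 0.0448, 0.2208]
eef_rot: [0.0, -0.009, 1.0, -0.0]
wrist_force: [-0.3, -0.4, -3.7]
opening: 0.569
[0.60074518 0.04479642 0.22079483] [-0.31044934 -0.39637771 -3.66087578]
scene bar_mid 0.96 [604.  47. 227.] [290.6 174.6]
scene bar_mid 0.81 [ 253. -471.   17.] [118.6 266.1]
scene bar_under 0.7 [ 331. -137.   -3.] [197.5 209.5]
scene bar_under 0.65 [ 248. -468.    0.] [119.4 266.6]
scene screw1_grip 0.67 [603. -29. 239.] [277.7 188.8]
scene screw1_grip 0.57 [350. -93.  27.] [208.2 199.4]
scene screw2_grip 0.53 [ 311. -186.   17.] [184.3 213.7]
scene screw2_grip 0.52 [596. 122. 236.] [300.5 156.5]
scene saddle1 0.93 [623. -42. 190.] [280.3 202.4]
scene saddle1 0.9 [624. 135. 189.] [308.5 165.8]
wrist bar_mid 0.78 [604.  42. 234.] [252.5 267.4]
wrist screw1_grip 0.98 [596. -28. 235.] [120.  254.4]
wrist screw1_grip 0.58 [606.  48.  92.] [259.1 193.6]
wrist screw2_grip 0.63 [600. 120. 235.] [396.2 264.3]
side bar_mid 0.85 [ 334. -139.   14.] [234.4 275. ]
side bar_under 0.73 [616.  43. 210.] [273.6 154.8]
side bar_under 0.54 [ 330. -138.   -0.] [233.5 277.6]
side screw1_grip 0.6 [605. -27. 243.] [285.8 162. ]
side screw1_grip 0.57 [345. -92.  22.] [228.9 260.7]
side screw2_grip 0.67 [454. 302.  23.] [194.3 169.1]
side screw2_grip 0.56 [ 309. -179.   20.] [235.1 288.8]
side saddle1 0.81 [621. 130. 191.] [258.2 143.3]
side saddle1 0.64 [628. -43. 193.] [293.6 173.4]
```

```bash
python3 -m pendant '[[[2,0,-3.5,0,40],[2,0,-3.5,0,40],[1.5,0,-3,0,40],[0,0,0,0,40]]]'; python3 -m pendant '[[[1.5,0,-3,0,40],[0,0,0,0,40]]]'; python3 -m pendant '[[[1.5,0,-3,0,40],[0,0,0,0,40]]]'
```

```text
time_s: 19.08
eef_pos: [0.606, 0.0448, 0.2102]
eef_rot: [-0.0, -0.009, 1.0, 0.0]
wrist_force: [-0.2, 0.1, -3.0]
opening: 0.572
time_s: 19.32
eef_pos: [0.6076, 0.0448, 0.2075]
eef_rot: [-0.0, -0.009, 1.0, 0.0]
wrist_force: [-0.3, 0.8, -3.4]
opening: 0.569
time_s: 19.58
eef_pos: [0.6091, 0.0449, 0.2045]
eef_rot: [-0.0, -0.009, 1.0, 0.0]
wrist_force: [-0.9, -0.5, -3.8]
opening: 0.573
```

```bash
python3 -m pendant '[[[1,0,-2,0,40],[0,0,0,0,40]]]'; python3 -m pendant '[[[1,0,-2,0,40],[0,0,0,0,40]]]'; python3 -m pendant '[[[0,0,-2,0,40],[0,0,0,0,40]]]'
```

```text
time_s: 19.82
eef_pos: [0.6095, 0.0449, 0.2041]
eef_rot: [-0.001, -0.009, 1.0, -0.0]
wrist_force: [-8.0, 0.5, 5.9]
opening: 0.569
time_s: 20.08
eef_pos: [0.6095, 0.0449, 0.2039]
eef_rot: [-0.002, -0.009, 1.0, -0.0]
wrist_force: [-17.5, 0.1, 18.9]
opening: 0.569
time_s: 20.32
eef_pos: [0.6095, 0.0449, 0.2038]
eef_rot: [-0.001, -0.009, 1.0, -0.0]
wrist_force: [-23.2, 0.3, 28.5]
opening: 0.573
```

```bash
python3 -m pendant '[[[-4,0,0,0,40],[0,0,0,0,40]]]'; python3 -m pendant '[[[-4,0,-2,0,40],[0,0,0,0,40]]]'; python3 - <<'E'
from h import *
for n in('scene','side','wrist'):
    a=snap(n)
    for t in('bar_mid','bar_under','screw1_grip','screw2_grip'): tip(a,n,t,1)
save(a,'w3.png')
E
```

```text
time_s: 20.58
eef_pos: [0.6089, 0.0448, 0.2034]
eef_rot: [0.003, -0.009, 1.0, -0.0]
wrist_force: [-7.0, 1.2, 14.7]
opening: 0.573
time_s: 20.82
eef_pos: [0.607, 0.0446, 0.2021]
eef_rot: [0.006, -0.008, 1.0, -0.0]
wrist_force: [0.7, 0.4, 13.9]
opening: 0.573
scene bar_mid 0.95 [610.  43. 210.] [291.3 179.3]
scene bar_under 0.86 [ 249. -469.    2.] [119.4 266.9]
scene screw1_grip 0.57 [350. -91.  27.] [208.5 199. ]
scene screw2_grip 0.6 [ 282. -511.   23.] [116.6 279. ]
side bar_mid 0.81 [613.  45. 214.] [272.5 154. ]
side bar_under 0.91 [624.  41. 191.] [275.7 158.4]
side screw1_grip 0.66 [612. -28. 223.] [287.3 165.9]
side screw2_grip 0.41 [604. 122. 222.] [255.7 139.7]
wrist bar_mid 0.86 [613.  45. 214.] [257.3 271.3]
wrist bar_under 0.86 [621.  42. 190.] [252.5 259.6]
wrist screw1_grip 0.77 [606. -28. 220.] [117.6 263.9]
wrist screw2_grip 0.76 [605. 122. 222.] [405.8 268.5]
```

View pics/w3.png

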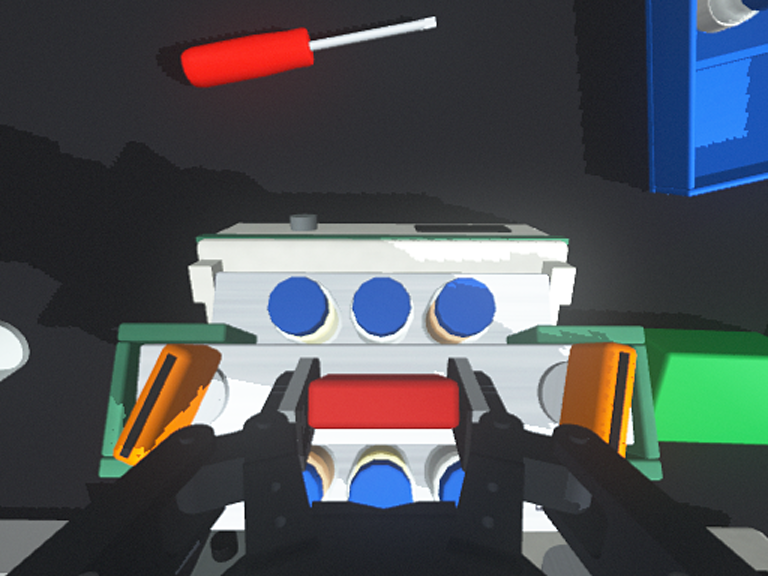

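The bar lies between both cheeks and inside the end stops. At 1.5x the wings are at (165,400) and (605,400), turned about 16° and 3°. I'll release it and back off upwards.

```bash
python3 -m pendant '[[[0,0,3,0,40],[0,0,0,0,62],[0,0,0,0,62],[0,0,0,0,62],[0,0,10,0,62],[0,0,30,0,62],[0,0,40,0,62],[0,0,0,0,62]]]'
cat >> h.py <<'E'
TH=np.radians(29.7);YAW=np.radians(91.0-90)
U=np.array([np.cos(TH)*np.cos(YAW),np.cos(TH)*np.sin(YAW),np.sin(TH)]);Y=np.array([-np.sin(YAW),np.cos(YAW),0]);N=np.cross(U,Y)
SEAT=np.array([.6245,.0453,.191])
def wings(c,fn=None):
    """rectify the plane of the wing tops (46 mm) -> image, 4 px/mm, right=-y, up=+u; angle clockwise from u"""
    g=lambda s,t,n=.046:px(c,SEAT+s*U+t*Y+n*N)
    src=np.float32([g(.06,.13),g(.06,-.13),g(-.06,-.13),g(-.06,.13)])
    dst=np.float32([[0,0],[780,0],[780,360],[0,360]])
    w=cv2.warpPerspective(c['img'],cv2.getPerspectiveTransform(src,dst),(780,360),flags=cv2.INTER_CUBIC)
    if fn: cv2.imwrite('pics/'+fn,w[:,:,::-1])
    hsv=cv2.cvtColor(w,cv2.COLOR_RGB2HSV);o=cv2.inRange(hsv,(7,150,60),(22,255,255))
    for name,x0 in(('+y',165),('-y',615)):
        m=np.zeros_like(o);m[60:300,x0-95:x0+95]=o[60:300,x0-95:x0+95]
        cs=cv2.findContours(m,cv2.RETR_EXTERNAL,cv2.CHAIN_APPROX_SIMPLE)[0]
        if not cs: print(name,'none');continue
        k=max(cs,key=cv2.contourArea);hull=np.zeros_like(o);cv2.fillConvexPoly(hull,cv2.convexHull(k),255)
        d=((w.max(2)<75)&(cv2.erode(hull,np.ones((5,5)))>0)).astype(np.uint8)
        nn,lab,st,ce=cv2.connectedComponentsWithStats(d)
        for nm,mm in(('orange',hull>0),('line',lab==1+np.argmax(st[1:,4]) if nn>1 else None)):
            if mm is None: continue
            p=np.argwhere(mm)[:,::-1].astype(np.float32)
            if len(p)<20: continue
            (cx,cy),(a,b),_=cv2.minAreaRect(p);mu=p.mean(0);v=np.linalg.eigh(np.cov((p-mu).T))[1][:,1]
            ang=np.degrees(np.arctan2(v[0],-v[1]))%180
            print(name,nm,'angle',round(ang,1),'centre yu mm',np.round([(390-mu[0])/3,(180-mu[1])/3]),'size mm',np.round([a/3,b/3]))
E
python3 - <<'E'
from h import *
o=monitor.get_obs();print(o['q'],o['eef_pos'],o['wrist_force'])
for n in('side','scene','wrist'):
    a=snap(n);
    for t in('bar_mid','bar_under','screw1_grip','screw2_grip'): tip(a,n,t,1)
    print(n);wings(a,'r_%s.png'%n)
E
```

```text
time_s: 22.58
eef_pos: [0.6054, 0.0446, 0.2848]
eef_rot: [0.004, -0.009, 1.0, -0.001]
wrist_force: [0.7, 0.3, -0.2]
opening: 0.724
[-1.21693183e-01  2.06987914e-01  1.46796007e+00 -2.35436026e-05
  1.45850179e+00 -1.70975093e+00] [0.60537103 0.04463481 0.28483103] [ 0.74605113  0.28197465 -0.1901648 ]
side bar_mid 0.95 [ 335. -135.   15.] [234.  273.9]
side bar_under 0.69 [622.  40. 190.] [275.4 158.9]
side screw1_grip 0.62 [605. -26. 222.] [284.9 166.6]
side screw2_grip 0.51 [603. 119. 220.] [256.  140.9]
side
+y orange angle 12.7 centre yu mm [66. -3.] size mm [24. 39.]
-y orange angle 25.7 centre yu mm [-82.  -5.] size mm [17. 37.]
scene bar_mid 0.93 [608.  45. 209.] [291.1 178.6]
scene bar_under 0.91 [618.  44. 191.] [293.  183.4]
scene screw1_grip 0.51 [ 222. -427.   24.] [120.3 250.9]
scene screw2_grip 0.44 [ 308. -188.   16.] [183.5 214. ]
scene
+y orange angle 23.9 centre yu mm [62. 11.] size mm [23. 54.]
-y orange angle 30.4 centre yu mm [-82.   4.] size mm [16. 66.]
wrist bar_mid 0.85 [612.  46. 209.] [258.  218.4]
wrist bar_under 0.87 [623.  41. 188.] [251.3 220.8]
wrist screw1_grip 0.84 [602. -29. 217.] [164.9 210. ]
wrist screw2_grip 0.78 [604. 120. 216.] [348.7 214.3]
wrist
+y orange angle 16.0 centre yu mm [69. -2.] size mm [17. 42.]
+y line angle 11.3 centre yu mm [73. -4.] size mm [ 2. 33.]
-y orange angle 23.6 centre yu mm [-72.  -3.] size mm [19. 39.]
-y line angle 23.2 centre yu mm [-76.  -5.] size mm [ 2. 33.]
```

View pics/r_wrist.png

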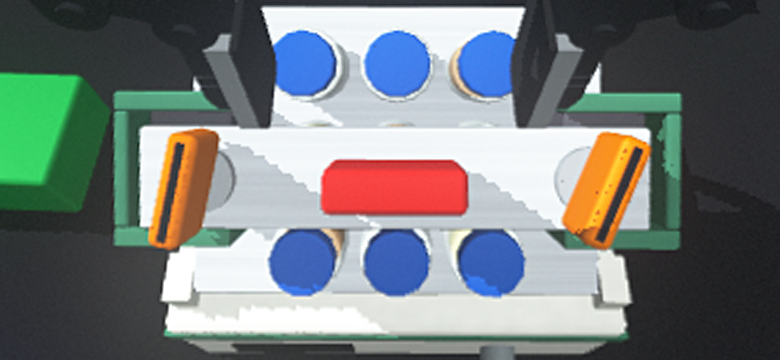

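The rectified view shows the bar flat and parallel between cheeks and stops. Wing angles are about 11° (+y) and 23° (−y). I start on the −y screw, straddling the wing with loosely open fingers.

```bash
python3 -m pendant '[[[0,-25,0,-8,26],[0,-25,0,-8,26],[-1,-25,0,-7,26],[0,0,0,0,26],[0,0,-30,0,26],[0,0,-22,0,26],[0,0,0,0,26]]]'; python3 -m pendant '[[[0,0,-12,0,26],[0,0,-8,0,26],[0,0,0,0,26]]]'; python3 -c "
from h import *
c=snap('wrist');wings(c,'r2.png');save(c,'w4.png');o=monitor.get_obs();print(o['torque'],o['eef_pos'])"
```

```text
time_s: 24.2
eef_pos: [0.6009, -0.0291, 0.2258]
eef_rot: [-0.002, 0.19, 0.982, 0.0]
wrist_force: [0.4, 0.0, -0.3]
opening: 0.299
time_s: 24.58
eef_pos: [0.6019, -0.03, 0.2072]
eef_rot: [-0.001, 0.191, 0.982, 0.0]
wrist_force: [0.9, -0.2, -0.1]
opening: 0.303
+y orange angle 22.7 centre yu mm [ 53. -13.] size mm [ 6. 26.]
-y orange angle 23.5 centre yu mm [-74.  -4.] size mm [14. 39.]
-y line angle 22.9 centre yu mm [-77.  -4.] size mm [ 3. 34.]
[-0.01781347 -0.02376794 -0.05076314] [ 0.60215433 -0.03010095  0.20774883]
```

```bash
python3 -m pendant '[[[1,0,4,-9,26],[0,0,0,-10,26],[0,0,0,-10,26],[0,0,0,-10,26],[0,0,0,-10,26],[0,0,0,-8,26],[0,0,0,0,26]]]'; python3 -c "
from h import *
c=snap('wrist');wings(c);o=monitor.get_obs();m=rot(o['eef_rot']);print(o['torque'],o['wrist_force'],o['eef_pos'],np.degrees(np.arctan2(m[1,1],m[0,1])))
for n in('side','scene'): c=snap(n);print(n);wings(c)"
```

```text
time_s: 25.5
eef_pos: [0.6039, -0.0295, 0.2127]
eef_rot: [0.001, 0.636, 0.772, 0.001]
wrist_force: [1.4, 3.5, 1.1]
opening: 0.301
+y none
-y orange angle 74.5 centre yu mm [-69.   0.] size mm [26. 43.]
-y line angle 60.2 centre yu mm [-77.  -5.] size mm [ 3. 34.]
[ 0.70444239 -0.36251449  0.03959295] [1.8210168  3.13673713 1.80758898] [ 0.60391731 -0.02959069  0.21259922] 11.169704051279567
side
+y orange angle 12.5 centre yu mm [66. -3.] size mm [24. 39.]
-y orange angle 101.5 centre yu mm [-88.   1.] size mm [26. 15.]
scene
+y orange angle 24.5 centre yu mm [63.  9.] size mm [22. 59.]
-y orange angle 50.8 centre yu mm [-81.   5.] size mm [23. 66.]
```

```bash
python3 -m pendant '[[[0,0,0,8,26],[0,0,20,0,26],[0,0,26,0,26],[0,37,0,10,26],[-1,37,0,10,26],[-1,37,0,10,26],[0,38,0,10,26],[0,0,0,10,26]]]'; python3 -m pendant '[[[0,0,0,10,26],[0,0,0,2,26],[0,0,0,0,26]]]'; python3 -c "
from h import *
c=snap('wrist');wings(c);o=monitor.get_obs();m=rot(o['eef_rot']);print(o['eef_pos'],np.degrees(np.arctan2(m[1,1],m[0,1])))"
```

```text
time_s: 26.65
eef_pos: [0.601, 0.121, 0.2592]
eef_rot: [0.0, 0.179, 0.984, -0.0]
wrist_force: [0.1, 0.1, -0.4]
opening: 0.304
time_s: 27.02
eef_pos: [0.6013, 0.1184, 0.2585]
eef_rot: [0.0, 0.081, 0.997, -0.0]
wrist_force: [-0.4, 0.6, 0.6]
opening: 0.309
+y orange angle 11.1 centre yu mm [74. -3.] size mm [12. 39.]
+y line angle 11.8 centre yu mm [73. -4.] size mm [ 2. 33.]
-y orange angle 70.9 centre yu mm [-67.  -3.] size mm [22. 51.]
-y line angle 60.3 centre yu mm [-76.  -5.] size mm [ 3. 34.]
[0.60131355 0.11846518 0.25829328] 80.7719379171794
```

```bash
python3 -m pendant '[[[0,0,-25,0,26],[0,0,-16,0,26],[0,0,-6,0,26],[0,0,0,0,26]]]'; python3 -m pendant '[[[0,0,0,-9,26],[0,0,0,-10,26],[0,0,0,-10,26],[0,0,0,-10,26],[0,0,0,-10,26],[0,0,0,-10,26],[0,0,0,-8,26],[0,0,0,0,26]]]'; python3 -c "
from h import *
c=snap('wrist');wings(c);o=monitor.get_obs();m=rot(o['eef_rot']);print(o['torque'],o['wrist_force'],o['eef_pos'],np.degrees(np.arctan2(m[1,1],m[0,1])))"
```

```text
time_s: 27.58
eef_pos: [0.6011, 0.1188, 0.2106]
eef_rot: [-0.0, 0.079, 0.997, -0.0]
wrist_force: [0.3, -0.6, -0.8]
opening: 0.301
time_s: 28.58
eef_pos: [0.6022, 0.1197, 0.2123]
eef_rot: [0.001, 0.615, 0.788, 0.002]
wrist_force: [2.5, 3.7, 1.4]
opening: 0.303
+y orange angle 70.1 centre yu mm [80.  1.] size mm [25. 41.]
+y line angle 57.0 centre yu mm [73. -4.] size mm [ 3. 34.]
-y none
[ 0.79318925 -0.39672186  0.04285156] [1.54710082 3.45339315 1.96238492] [0.60222755 0.11965837 0.21218847] 14.16426490928275
```

```bash
python3 -m pendant '[[[0,0,0,-10,26],[0,0,0,-10,26],[0,0,0,-10,26],[0,0,0,-10,26],[0,0,0,-8,26],[0,0,0,0,26]]]'; cat > st.py <<'E'
from h import *
c=snap('wrist');wings(c);o=monitor.get_obs();m=rot(o['eef_rot']);print(np.round(o['torque'],2),np.round(o['wrist_force'],1),np.round(o['eef_pos'],4),np.degrees(np.arctan2(m[1,1],m[0,1])),o['q'][5])
E
python3 st.py;  python3 -m pendant '[[[0,0,0,-6,26],[0,0,0,0,26]]]'; python3 st.py
```

```text
time_s: 29.38
eef_pos: [0.602, 0.1184, 0.2117]
eef_rot: [0.001, 0.882, 0.471, 0.001]
wrist_force: [2.4, 0.2, 2.0]
opening: 0.304
+y orange angle 127.9 centre yu mm [81.  9.] size mm [60. 26.]
+y line angle 107.7 centre yu mm [73. -3.] size mm [33.  3.]
-y none
[-0.04 -0.47  0.09] [2.6 0.7 3. ] [0.602  0.1184 0.2116] -33.77647664351012 0.5909446720434705
time_s: 29.68
eef_pos: [0.6017, 0.1185, 0.2112]
eef_rot: [0.0, 0.906, 0.424, 0.0]
wrist_force: [3.6, -0.3, 2.5]
opening: 0.297
+y orange angle 133.2 centre yu mm [80. 10.] size mm [62. 25.]
+y line angle 113.7 centre yu mm [73. -3.] size mm [33.  3.]
-y none
[-0.03 -0.52  0.04] [ 2.6 -0.8  2.2] [0.6017 0.1185 0.2112] -39.77567078672858 0.695746351461067
```

```bash
python3 -m pendant '[[[0,0,0,-4,26],[0,0,0,0,26]]]'; python3 st.py;  python3 -m pendant '[[[0,0,0,-4,26],[0,0,0,0,26]]]'; python3 st.py
```

```text
time_s: 29.98
eef_pos: [0.6019, 0.1185, 0.2113]
eef_rot: [0.001, 0.92, 0.392, 0.001]
wrist_force: [4.8, -0.8, 2.8]
opening: 0.299
+y orange angle 135.4 centre yu mm [80. 11.] size mm [62. 25.]
+y line angle 114.7 centre yu mm [73. -3.] size mm [33.  4.]
-y none
[-0.17 -0.93  0.3 ] [5.7 0.1 2.3] [0.6019 0.1185 0.2113] -43.814162530612265 0.7662624295743511
time_s: 30.28
eef_pos: [0.6017, 0.1181, 0.2115]
eef_rot: [0.001, 0.933, 0.36, 0.0]
wrist_force: [3.9, -3.5, 5.3]
opening: 0.303
+y orange angle 137.6 centre yu mm [80. 12.] size mm [62. 26.]
+y line angle 115.3 centre yu mm [73. -3.] size mm [33.  3.]
-y none
[-0.71 -0.83  0.53] [ 3.5 -2.8  7.3] [0.6017 0.1182 0.2115] -47.82620731200618 0.8363202582510055
```

The +y screw is at its stop: the angle settled at 115° and the torque is rising. Now the −y screw.

```bash
python3 -m pendant '[[[0,0,0,10,26],[0,0,0,5,26],[0,0,22,0,26],[0,0,25,4,26],[0,-37,0,10,26],[1,-37,0,10,26],[1,-37,0,10,26],[0,-37,0,10,26]]]'; python3 -m pendant '[[[0,0,0,10,26],[0,0,0,10,26],[0,0,0,0,26],[0,0,0,0,26]]]'; python3 st.py
```

```text
time_s: 31.32
eef_pos: [0.6015, -0.0295, 0.2562]
eef_rot: [-0.002, 0.633, 0.774, -0.001]
wrist_force: [0.2, 0.6, -0.7]
opening: 0.306
time_s: 31.82
eef_pos: [0.6025, -0.0287, 0.257]
eef_rot: [-0.001, 0.493, 0.87, -0.0]
wrist_force: [-0.2, 0.3, 0.4]
opening: 0.304
+y orange angle 114.4 centre yu mm [65.  0.] size mm [40. 20.]
+y line angle 115.1 centre yu mm [68. -6.] size mm [26.  3.]
-y orange angle 65.9 centre yu mm [-73.  -0.] size mm [21. 41.]
-y line angle 60.1 centre yu mm [-78.  -5.] size mm [ 2. 33.]
[-0.01 -0.03  0.02] [ 0.8  0.3 -0.4] [ 0.6027 -0.0287  0.2573] 30.887394738713997 -0.783388748460368
```

```bash
python3 -m pendant '[[[0,-1,-25,0,26],[1,-1,-15,0,26],[0,0,-5,0,26],[0,0,0,0,26]]]'; python3 -m pendant '[[[0,0,0,-9,26],[0,0,0,-10,26],[0,0,0,-10,26],[0,0,0,-10,26],[0,0,0,-10,26],[0,0,0,-10,26],[0,0,0,-9,26],[0,0,0,0,26]]]'; python3 st.py; python3 -m pendant '[[[0,0,0,-6,26],[0,0,0,0,26]]]'; python3 st.py
```

```text
time_s: 32.38
eef_pos: [0.6041, -0.0311, 0.2127]
eef_rot: [-0.0, 0.493, 0.87, -0.0]
wrist_force: [-0.1, 0.6, 0.4]
opening: 0.301
time_s: 33.38
eef_pos: [0.6038, -0.0314, 0.2141]
eef_rot: [0.0, 0.895, 0.445, -0.0]
wrist_force: [-4.9, 0.2, 3.3]
opening: 0.304
+y orange angle 28.9 centre yu mm [56.  7.] size mm [24. 40.]
+y line angle 120.3 centre yu mm [62. -7.] size mm [17.  3.]
-y orange angle 129.4 centre yu mm [-70.   8.] size mm [60. 26.]
-y line angle 107.9 centre yu mm [-77.  -4.] size mm [33.  3.]
[0.04 0.86 0.16] [-5.4 -0.6  3. ] [ 0.6039 -0.0313  0.214 ] -37.01815087434577 0.3986325682367862
time_s: 33.67
eef_pos: [0.6038, -0.0311, 0.2137]
eef_rot: [-0.0, 0.917, 0.398, -0.0]
wrist_force: [-5.7, 0.7, 3.9]
opening: 0.31
+y orange angle 12.6 centre yu mm [57. 11.] size mm [46. 28.]
+y line angle 121.3 centre yu mm [60. -8.] size mm [12.  3.]
-y orange angle 134.6 centre yu mm [-70.  10.] size mm [62. 26.]
-y line angle 113.7 centre yu mm [-77.  -4.] size mm [33.  3.]
[0.08 0.85 0.08] [-5.2  0.3  3. ] [ 0.6039 -0.0311  0.2137] -42.99475789943359 0.5030306317658333
```

```bash
python3 -m pendant '[[[0,0,0,-4,26],[0,0,0,0,26]]]'; python3 st.py;  python3 -m pendant '[[[0,0,0,-5,26],[0,0,0,0,26]]]'; python3 st.py
```

```text
time_s: 33.98
eef_pos: [0.6038, -0.0311, 0.214]
eef_rot: [0.0, 0.93, 0.366, -0.0]
wrist_force: [-6.3, -0.0, 4.6]
opening: 0.303
+y orange angle 4.5 centre yu mm [55. 13.] size mm [23. 49.]
+y line angle 124.5 centre yu mm [59. -8.] size mm [9. 2.]
-y orange angle 136.9 centre yu mm [-71.  10.] size mm [63. 26.]
-y line angle 115.0 centre yu mm [-77.  -4.] size mm [33.  3.]
[0.1  1.01 0.25] [-5.5  0.1  5.2] [ 0.6038 -0.0311  0.214 ] -46.96833333086689 0.57249264741088
time_s: 34.28
eef_pos: [0.6046, -0.0313, 0.2155]
eef_rot: [0.001, 0.945, 0.326, 0.001]
wrist_force: [-6.8, 0.5, 10.6]
opening: 0.303
+y orange angle 7.1 centre yu mm [53. 14.] size mm [18. 51.]
+y line angle 140.6 centre yu mm [59. -8.] size mm [5. 2.]
-y orange angle 138.8 centre yu mm [-72.  11.] size mm [64. 27.]
-y line angle 116.4 centre yu mm [-78.  -4.] size mm [34.  3.]
[0.09 1.01 0.65] [-7.9  0.5 10.6] [ 0.6046 -0.0313  0.2154] -51.92575008210456 0.6591554354373728
```

```bash
python3 -m pendant '[[[0,0,0,10,26],[0,0,0,5,26],[0,0,25,0,26],[0,0,35,10,26],[0,25,20,10,26],[0,25,0,10,26],[0,25,0,10,26],[0,0,0,10,26]]]'; python3 -m pendant '[[[0,0,0,10,26],[0,0,0,10,26],[0,0,0,10,26],[0,0,0,10,26],[0,0,0,10,26],[0,0,0,10,26],[0,0,0,10,26],[0,0,0,8,26]]]'; python3 st.py; python3 -c "
from h import *
for n in('side','scene','wrist'):
    a=snap(n)
    for t in('bar_mid','bar_under','amber_mid','jar_mid','driver_mid'): tip(a,n,t,1)
wings(a,'fin.png')"
```

```text
time_s: 35.33
eef_pos: [0.6046, 0.0457, 0.2937]
eef_rot: [0.001, 0.619, 0.785, 0.001]
wrist_force: [0.5, -0.8, 0.1]
opening: 0.305
time_s: 36.33
eef_pos: [0.6048, 0.044, 0.2936]
eef_rot: [0.001, -0.011, 1.0, 0.0]
wrist_force: [-0.4, 0.1, -0.3]
opening: 0.306
+y orange angle 110.5 centre yu mm [69. -1.] size mm [42. 17.]
+y line angle 114.7 centre yu mm [72. -4.] size mm [33.  2.]
-y orange angle 115.5 centre yu mm [-74.  -3.] size mm [46. 11.]
-y line angle 114.9 centre yu mm [-78.  -5.] size mm [33.  2.]
[-0.02 -0.02 -0.08] [ 0.3 -0.6 -0.2] [0.6048 0.0439 0.2935] 91.58319873741445 -1.7216268913347847
side bar_mid 0.67 [611.  41. 210.] [272.7 156. ]
side bar_under 0.9 [620.  38. 189.] [275.2 160. ]
side jar_mid 0.73 [ 423. -430.   35.] [323.3 333.8]
side driver_mid 0.61 [453. -12.  15.] [242.8 227.2]
scene bar_mid 0.97 [609.  44. 206.] [291.1 179.7]
scene bar_under 0.86 [617.  44. 188.] [292.8 183.5]
scene amber_mid 0.94 [ 342. -290.   64.] [170.9 233.4]
scene jar_mid 0.63 [ 423. -432.   35.] [163.7 281.6]
scene driver_mid 0.63 [451. -13.  12.] [243.4 199.2]
wrist bar_mid 0.86 [610.  47. 210.] [259.8 209.6]
wrist bar_under 0.59 [623.  40. 188.] [251.7 214.1]
wrist driver_mid 0.85 [448. -13.   9.] [217.4  50.1]
+y orange angle 110.7 centre yu mm [69. -1.] size mm [42. 17.]
+y line angle 114.8 centre yu mm [73. -4.] size mm [33.  2.]
-y orange angle 115.5 centre yu mm [-74.  -3.] size mm [46. 11.]
-y line angle 115.0 centre yu mm [-78.  -5.] size mm [33.  2.]
```

View pics/fin.png

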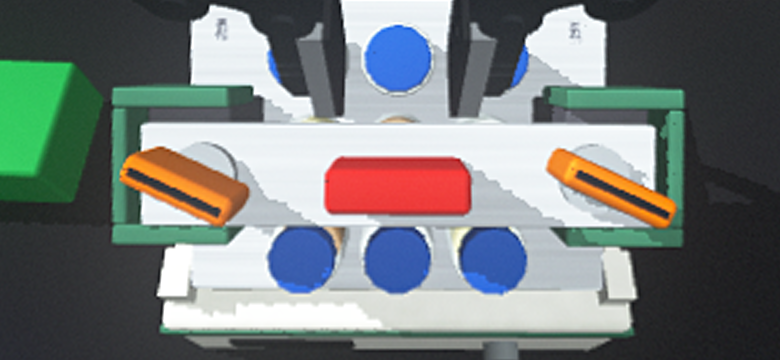

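The bar lies between the cheeks and stops, and both wings are at 115° (2.0 rad). The robot is clear of everything, so I'm handing in.

```bash
python3 -c "
from bench import order;print(order.hand_in())"
```

```text
the job is handed in; nothing more can be done
None
```

The clamp bar is seated across both green saddles with both wing screws at their stops. I handed the job in at about 37 s, and the hand-in reports no verdict.

**What I did**
- I picked the largest of the three look-alike bars by its rib.
- I set it back on the bench once to regrip higher. It pressed the bench with about 30 N there.
- I swivelled the bar in the grip against the uphill cheek to match the platform's tilt of about 30°.
- I laid it into the saddles by contact and let go.
- I turned the −y screw to about 60° (1.05 rad), then the +y screw to about 57° (1.0 rad). After that I took the +y screw and then the −y screw to their stops.

**Last checks**
- **Screws:** both wing lines read 115° (2.0 rad), and the torque rose at each stop.
- **Bar:** it lies parallel inside the cheeks and end stops. It appears to have slid 3–4 mm down the slope, which is about the 3 mm play.
- **Bar's reported position:** its underside centre came out 2–7 mm from my seat estimate in x and y and 2–3 mm low, depending on the camera. That is a little more than the networks' usual error, but the picture shows the bar seated.
- **Bystanders:** amber bottle, jar and screwdriver read where they were before, within network error. I did not re-measure the beaker, tray, vial or green box at the end.
- **Robot:** the gripper is clear above the bar, with the wrist force near zero.

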